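# Two-key interlock reset

## Robot

A 6-joint arm with a two-finger parallel gripper is mounted at the origin on a cart in front of the work surface, level with it; the furniture and walls round the work are solid. World frame = base frame: x ahead of the robot, y to its left, z up, the work surface at z = 0. Lengths are in m, angles in rad, forces in N, time in s.
With the tool pointing down it reaches from about 0.425 to 0.95 m from the base axis. Payload 3.5 kg.
Tool frame: the origin (TCP) lies midway between the tips of the shut fingers; the grasp point (between the pads) lies 19 mm behind it (ctrl.pinch_z is the distance from the TCP to the grasp point, in m); z points along the fingers, y is the line along which they close (so a half turn about z gives the same grasp; the last joint's range is limited). The gripper opens to 85 mm and grips with 20 to 120 N. Pads are 22 mm wide; open, the fingers measure 114 mm over their backs; the gripper's body (76 mm by 85 mm) begins 54 mm behind the grasp point. The pads swing forward as they close: fully open they stand 13 mm farther back than shut.
Start: joints at [1.087, 0.286, 1.577, -0, 1.279, -0.15], TCP at [0.221, 0.638, 0.231] pointing down, gripper open.
Joint ranges: [-2.77, 2.77], [-0.9, 2.22], [0.21, 2.48], [-1.53, 4.67], [0.24, 2.81], [-2.84, 2.84]. Speed limits (rad/s): [2.79, 2.79, 3.14, 3.14, 3.14, 3.14].

## Interface

Orientations are given as a unit quaternion [x, y, z, w].
In Python, from plant import get_state, viewer, sign_off, ctrl gives the robot as it stands. The module is installed in compiled form; this text tells all that it offers.
- The arm moves only by the shell command python3 -m handwheel 'ROWS' [FORCE]. ROWS is JSON, a list that holds one entry, the list of rows, each a list of 5 numbers: the finger opening in m, from 0 to 0.0854, then the shift along the tool's x, y, z in m, then the turn about the tool's z in degrees. In form: [[[claw, x, y, z, spin], ...]]. A call has 1 to 12 rows; each row shifts and turns the commanded pose from where the row before left it, along the tool's axes as they then stand; what a row does not reach is not made up. A row lasts 1/12 s, in which the tool goes at most 41.7 mm and 7.16 degrees, less where a joint would pass 70% of its speed; a pose out of reach is approached as far as the arm can. A call is refused whole if a number of a shift passes 0.0417 or a number of a turn 7.16, either way. A call with a gripper value outside its range is refused whole. The fingers move at their own pace and stop on an object; FORCE is the grip in N (left out, the last holds). Time passes only in rows, so rows that do not move let the fingers close. It gives the time, the measured TCP pose, the force, the opening and the grip force at its end, in the units of the state.
- get_state(): the state, without advancing time (a new reading comes with each control period).
- viewer.read_camera(name): name is "scene" or "top"; returns the picture (480x640x3 uint8, blue, green, red); there is no depth.
- viewer.camera_params(name): a dict with "fov_y" (degrees; the focal length in pixels is half the picture's height over the tangent of half this angle, whatever the lens; pixels are square), "cx", "cy" (the principal point, pixels), "xyz" and "attitude" of the camera in the world. Camera axes: x right, y up, looking along -z (the intrinsics and any distortion apply to the point x, -y, -z); pixel columns grow to the right and rows downward; lengths in m; the calibration is good to about 2 mm. A picture is of the moment at which its call begins. camera_params takes no time and is no camera call.
- sign_off(): hands the job in; it is judged then, once.
Trained networks look in the newest picture that a camera, given by its name, has taken for a name from the list of things; names that differ only in an ending like _2 or _b are one class to them, and where a whole thing is asked for, a point or a joint stands for the part that bears it (a point fixed in the world has none). Each returns a list of dicts, best first, with "confidence" (0 to 1); they miss things now and then, are a little off and sometimes report something else, mostly with a low value. They report only what shows in the picture. A call takes as long as a camera call. They do not tell look-alikes from the thing itself.
- viewer.look_for(camera, name): "extent" ([left, top, width, height] as shares, 0 to 1, of the picture: columns of its width, rows of its height, round what is visible of it).
- viewer.outline_of(camera, name): "mask" (480x640 bool, what is visible of it) and "extent" ([left, top, width, height] as shares, 0 to 1, of the picture: columns of its width, rows of its height, round what is visible of it).
- viewer.pinpoint(camera, name): "xy" ([column, row] as shares, 0 to 1, of the picture: columns of its width, rows of its height: a listed point, or the origin of a listed thing).
The state is a dict: "time": time; "qpos": joint angles; "dq": joint speeds; "joint_efforts": joint torques, N m; "eef_pos": TCP position; "tcp_rot": TCP orientation; "contact_force": force on the tool from outside, world axes, zero at the start; "wrist_torque": the same for the moment, N m; "opening": opening from 0.0 (shut) to 1.0 (fully open); "finger_force": force on a finger pad.
Only numpy, scipy, OpenCV 4.12 (cv2) and the standard library are available. Lean on these libraries where they do the work, as an engineer would, in place of code of your own. Each camera call takes 0.05 s, during which the arm holds its last target. There are 200 camera calls.

## Task

Reset the interlock at the low control box on the desk: with the fingertips, push its sliding cover all the way back, away from the front of the box, to bare the two square keys, and leave it there. Then press both square keys fully down together, one under each fingertip, and keep them down for at least three seconds, which resets it, then let go of them. Do not press the round stop button, and pick up or shift nothing else that lies on the desk.

Things in the scene. Friction and masses are not known exactly. Their poses are not given: they have to be found in the camera images.
- reset_unit: grey control box, aluminium top panel, fixed, 160 (x) x 170 (y) x 35 mm high. Origin: centre of its underside. Its x points from its front (side with lamp and round button) to its rear, y to its left, z up; turned by up to 25 degrees. In its frame: keys at x 0, y +30 and -30 mm; lamp at (-55, -52), 46 high; cover rails at y +/-58, x -23 to 79, 57 mm above the desk. Front panel bare for x -80 to -25, y -22 to +35 mm.
- cover_push (a point): the place to push: centre of the cover's upright front face, 61 mm above the desk; moves with the cover. At x -20 mm in the box's frame when shut. The cover is a grey plate (50 to 53 mm above the desk, just over the keys) with a bar along its front edge, 104 mm wide, upright in front, sloping behind, its top 72 mm above the desk. Axes as the box's.
- cover (a joint): travel of the cover towards the rear (the box's +x), in m: 0 closed over the keys, 0.055 fully back against its stop. It slides with about 1.2 N of friction and stays where it is left.
- key_left_top (a point): centre of the top of the left square key, 30 (x) x 28 (y) mm, 47 mm above the desk when up. The keys are 60 mm apart, centre to centre, with a 32 mm gap between them, so fingertips set 35 to 60 mm apart (inner faces) meet both. Axes as the box's.
- key_right_top (a point): the same for the right square key
- key_left (a joint): depression of the left key in m: 0 up, 0.006 fully down. It springs up by itself; fully down takes 4 N on each key, 8 N on the two together, and there it meets a hard stop.
- key_right (a joint): the same for the right key
- stop_button_top (a point): centre of the top of the round stop button, 18 mm across, 48 mm above the desk; not to be pressed
- stop_button (a joint): depression of the round stop button in m: 0 up, 0.006 fully down
- eyepiece: black microscope eyepiece, 34 mm across, 40 high, standing to the left of the box; a bystander. Origin: centre of its underside.
- drill_tube_1: drill tube 15 x 89 x 14 mm, lying to the left of the box; a bystander. Origin: centre of its underside.
- hex_key_set: hex key set 33 x 97 x 21 mm, lying to the right of the box; a bystander. Origin: centre of its underside.
- spare_lens: black lens, 49 mm across, 35 high, standing to the right of the box; a bystander. Origin: centre of its underside.
- marker_pen: marker pen 135 mm long, lying farther left; a bystander. Origin: centre of its underside.
- calculator: calculator 112 x 70 x 12 mm, at the right; a bystander. Origin: centre of its underside.
- usb_stick: USB stick 56 mm long, farther left; a bystander. Origin: centre of its underside.
- drill_box: flat drill case 76 x 118 x 33 mm, at the right; a bystander. Origin: centre of its underside.
Things that resemble listed ones, but are neither listed nor needed, are in the scene too. There is more than one size of the reset_unit; the one meant has the size given above.

How it is judged:
By the outcome, as a careful person would: the job done as asked, in the order asked, and still so for the second after the job is handed in, with the robot touching nothing.
It also fails if it takes over 48 s, if anything falls off the work surface, if the arm or the gripper's body presses on something with over 40 N, if the wrist force passes 120 N, or if a joint passes its speed limit or range.

## Working session

There is one attempt and no reset: what is moved stays moved. The work goes in short steps, Python scripts to look and compute and a shell command to move; the robot and the scene stay as the last step left them, time stands still between calls to the robot, and variables do not carry over. Pictures are saved under pics/ and viewed, at most 10 in all, crops included, and the job is handed in when it is done.

```bash
mkdir -p pics
python3 - <<'E'
from plant import get_state, viewer, ctrl
import cv2
s=get_state(); print(s)
for c in("scene","top"):
    p=viewer.camera_params(c); print(c,p)
    cv2.imwrite(f"pics/{c}0.png",viewer.read_camera(c))
    for n in("reset_unit","cover_push","stop_button_top","key_left_top","key_right_top"):
        print(n,[(round(d["confidence"],2),[round(d["xy"][0]*640,1),round(d["xy"][1]*480,1)]) for d in viewer.pinpoint(c,n)])
E
```

```text
{'time': 0.0, 'qpos': array([ 1.08697435e+00,  2.87184387e-01,  1.57819357e+00,  2.37636674e-05,
        1.27862146e+00, -1.49995641e-01]), 'dq': array([ 0.00105742,  0.00076566, -0.00183418,  0.00086687, -0.00093811,
       -0.0003967 ]), 'joint_efforts': array([-2.23392303e-04, -4.06006908e+01, -2.92616147e+01, -1.64031567e-04,
        6.00930594e-03,  3.34607904e-06]), 'eef_pos': array([0.22082011, 0.63715086, 0.22992574]), 'tcp_rot': array([ 1.66142483e-01,  9.86101023e-01, -1.13991246e-03, -3.85818479e-04]), 'contact_force': array([0.68705453, 0.55851812, 0.43362117]), 'wrist_torque': array([ 0.00057823, -0.01745623,  0.03525164]), 'finger_force': 0.0, 'opening': 1.0044265083031279}
scene {'fov_y': 56.83393001954692, 'cx': 327.0837091262961, 'cy': 237.8412814404905, 'xyz': array([0.15036624, 0.53483212, 0.81316879]), 'attitude': array([-0.09930853,  0.34073037,  0.88983568, -0.28676312])}
reset_unit [(0.92, [349.0, 239.6]), (0.56, [259.1, 312.4])]
cover_push [(0.95, [348.9, 222.5]), (0.78, [269.3, 303.8]), (0.23, [429.6, 175.4])]
stop_button_top [(0.45, [362.9, 251.5]), (0.41, [277.8, 327.4])]
key_left_top [(0.63, [350.2, 220.0]), (0.63, [187.5, 372.1])]
key_right_top [(0.54, [348.4, 218.6])]
top {'fov_y': 50.0458788809048, 'cx': 320.4650241542261, 'cy': 244.75726407348537, 'xyz': array([ 0.4384098 , -0.00825137,  1.41349282]), 'attitude': array([ 0.01753816, -0.02024776, -0.69854044,  0.71506902])}
reset_unit [(0.73, [347.5, 242.3]), (0.72, [242.8, 235.2])]
cover_push [(0.94, [346.8, 251.5]), (0.52, [244.8, 237.4])]
stop_button_top [(0.48, [328.9, 270.1])]
key_left_top [(0.19, [347.0, 249.4])]
key_right_top []
```

View pics/scene0.png

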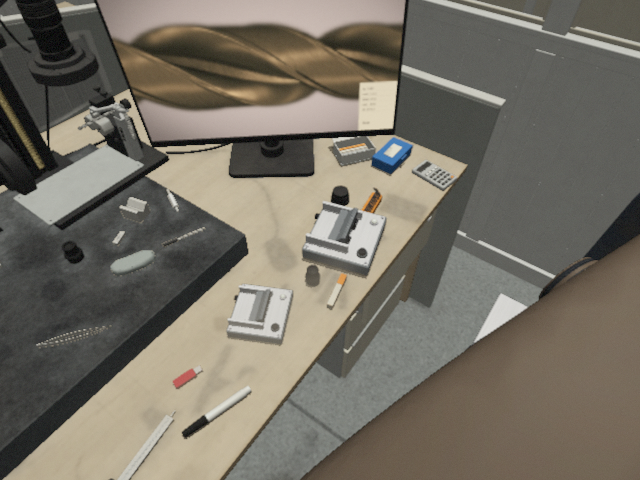

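View pics/top0.png

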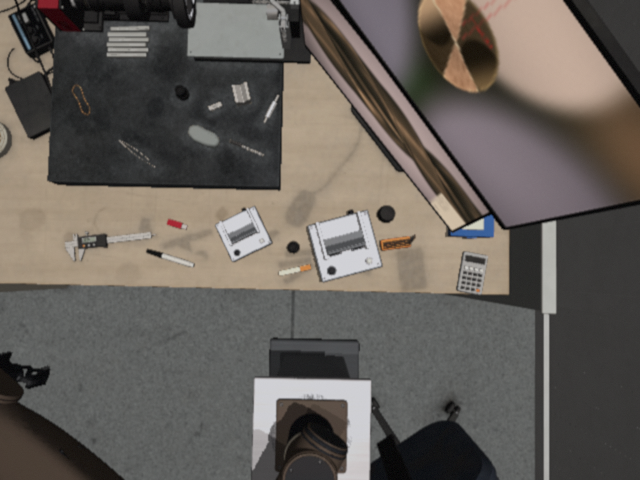

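The scene view shows two look-alike boxes: the large one at scene (345,238) / top (345,245), about 62 px ≈ 165 mm wide, and a small one at scene (260,313) / top (243,233), about 45 px ≈ 120 mm. The large one matches the given size. Next I check it in a close crop of both views.

```bash
cat > h.py <<'E'
import numpy as np, cv2
from scipy.spatial.transform import Rotation as R
from plant import viewer
def P(c):
    p=viewer.camera_params(c); f=240/np.tan(np.radians(p["fov_y"]/2))
    return f,p["cx"],p["cy"],np.array(p["xyz"]),R.from_quat(p["attitude"]).as_matrix()
def proj(c,X):
    f,cx,cy,t,M=P(c); q=(np.atleast_2d(X)-t)@M
    return np.c_[cx+f*q[:,0]/-q[:,2], cy-f*q[:,1]/-q[:,2]]
def ray(c,uv):
    f,cx,cy,t,M=P(c); d=M@np.array([(uv[0]-cx)/f,-(uv[1]-cy)/f,-1]); return t,d/np.linalg.norm(d)
def tri(u1,u2):
    A=[];b=[]
    for c,u in(("scene",u1),("top",u2)):
        t,d=ray(c,u);K=np.eye(3)-np.outer(d,d);A.append(K);b.append(K@t)
    return np.linalg.lstsq(np.vstack(A),np.hstack(b),rcond=None)[0]
def box2w(pose,B):
    x,y,a=pose;B=np.atleast_2d(B);c,s=np.cos(a),np.sin(a)
    return np.c_[x+c*B[:,0]-s*B[:,1],y+s*B[:,0]+c*B[:,1],B[:,2]]
E
python3 - <<'E'
from h import *
print("origin",tri((349,239.6),(347.5,242.3)),"small",tri((259.1,312.4),(242.8,235.2)),"cover",tri((348.9,222.5),(346.8,251.5)),"stop",tri((362.9,251.5),(328.9,270.1)))
a=cv2.imread("pics/scene0.png")[190:285,290:400];b=cv2.imread("pics/top0.png")[200:290,290:400]
a=cv2.resize(a,None,fx=7,fy=7,interpolation=cv2.INTER_CUBIC)[:600];b=cv2.resize(b,None,fx=6.6,fy=6.6,interpolation=cv2.INTER_CUBIC)
cv2.imwrite("pics/cs.png",a);cv2.imwrite("pics/ct.png",b);print(a.shape,b.shape)
E
```

```text
origin [ 0.51690508 -0.0906007  -0.00554986] small [0.53717058 0.20131307 0.0176026 ] cover [ 0.49932041 -0.07862777  0.07465555] stop [ 0.44279318 -0.03748248  0.05176771]
(600, 770, 3) (594, 726, 3)
```

View pics/cs.png

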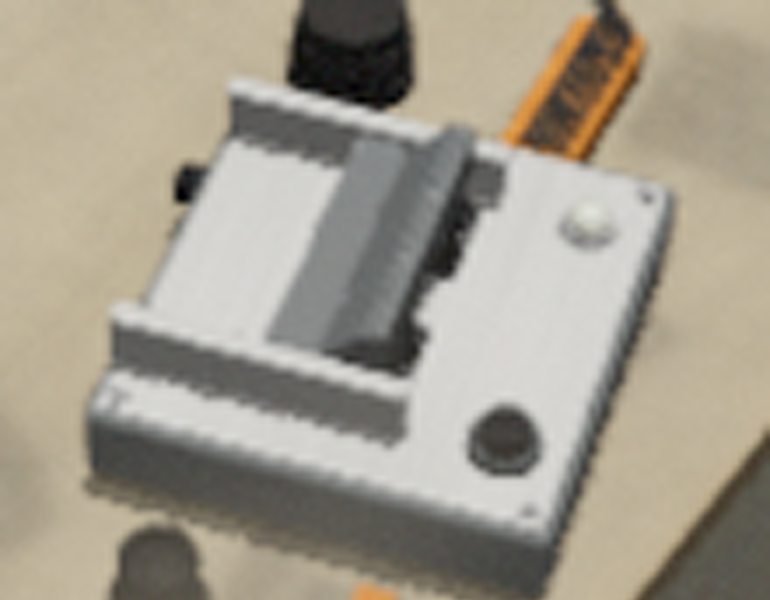

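View pics/ct.png

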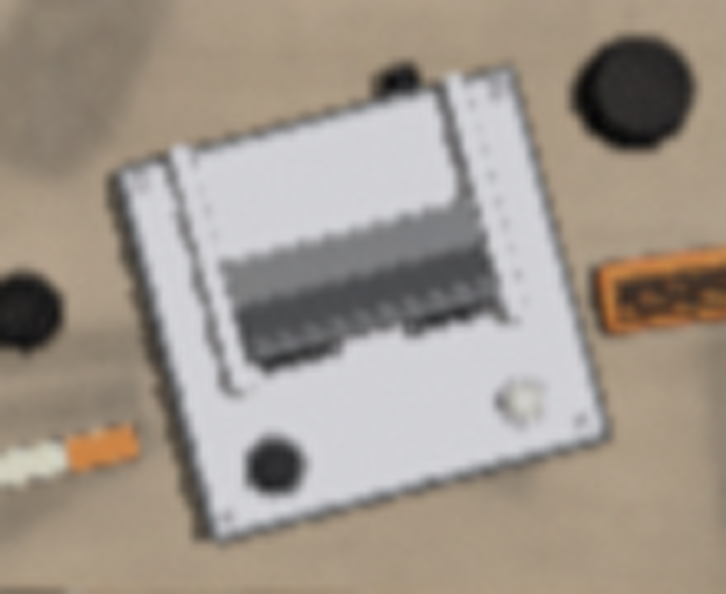

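The crops show the large box: stop button front-left (top crop 275,465), lamp front-right (521,400), grey cover bar in the middle with the key edges peeking out. I fit its pose from corners and lamp in both views, leaving z free as a check.

Run:
```python
from h import *
from scipy.optimize import least_squares
T={(.08,.085,.035):(116,175),(.08,-.085,.035):(512,70),(-.08,-.085,.035):(608,437),(-.08,.085,.035):(217,540),(-.055,-.052,.046):(521,400)}
S={(.08,.085,.035):(92,405),(-.08,.085,.035):(550,528),(-.08,-.085,.035):(672,192),(-.055,-.052,.046):(588,222)}
def px(u,s,o): return [(u[0]+.5)/s-.5+o[0],(u[1]+.5)/s-.5+o[1]]
bt=np.array(list(T));bs=np.array(list(S))
ut=np.array([px(u,6.6,(290,200)) for u in T.values()]);us=np.array([px(u,7,(290,190)) for u in S.values()])
def res(p,k=1):
    f=lambda B:box2w(p[:3],np.c_[(B[:,:2]*k),B[:,2]])+[0,0,p[3] if len(p)>3 else 0]
    return np.r_[(proj("top",f(bt))-ut).ravel(),(proj("scene",f(bs))-us).ravel()]
for p0 in([.52,-.09,.2],[.52,-.09,.2,0]):
    r=least_squares(res,p0);print(r.x.round(4),np.degrees(r.x[2]).round(2),r.fun.reshape(-1,2).round(1).tolist())
    if len(p0)==3:pose=r.x
np.save("pose.npy",pose)
stop=tri(px((505,432),7,(290,190)),px((275,465),6.6,(290,200)))
bar=tri(px((430,165),7,(290,190)),px((370,310),6.6,(290,200)))
c,s=np.cos(pose[2]),np.sin(pose[2]);M=np.array([[c,s],[-s,c]])
print("stop in box",M@(stop[:2]-pose[:2]),stop[2])
st=tri((348.9,222.5),(346.8,251.5));print("cover_push in box",M@(st[:2]-pose[:2]),st[2])
for n,b in dict(push=(-.02,0,.061),kl=(0,.03,.047),kr=(0,-.03,.047),pre=(-.06,0,.06)).items(): print(n,box2w(pose,b).round(4))
# monitor lower edge/near corner
print("monitor corner",tri((395,135),(483,228)))
# bystanders top px->z plane in box frame
from plant import get_state
q=R.from_quat(get_state()["tcp_rot"]).as_matrix();print(q.round(3))
```

```text
[ 0.5125 -0.078   0.2817] 16.14 [[-0.5, -1.5], [0.4, -1.7], [1.4, 0.2], [-0.6, 0.8], [0.7, -0.2], [-1.5, 1.4], [0.4, 2.8], [1.6, -0.7], [0.7, -1.5]]
[ 0.5124 -0.0778  0.2815  0.0008] 16.13 [[-0.7, -1.5], [0.4, -1.6], [1.4, 0.2], [-0.7, 0.9], [0.6, -0.2], [-1.5, 1.3], [0.4, 2.7], [1.6, -0.8], [0.7, -1.7]]
stop in box [-0.05455517  0.05261862] 0.04514532959144442
cover_push in box [-0.01285221  0.00308108] 0.07465554813106481
push [[ 0.4933 -0.0836  0.061 ]]
kl [[ 0.5042 -0.0492  0.047 ]]
kr [[ 0.5209 -0.1068  0.047 ]]
pre [[ 0.4549 -0.0947  0.06  ]]
monitor corner [ 0.57226547 -0.42848131  0.08487144]
[[-0.945  0.328  0.   ]
 [ 0.328  0.945  0.   ]
 [-0.     0.    -1.   ]]
```

The pose is consistent: z offset is under 1 mm, and the stop button lands at (-55,+53) in the box frame. The plan is to spin the tool by -35.2° so that tool x = -box x and tool y = +box y. Then I move at box x≈0 to respect the reach, with an opening of 46 mm.

```bash
python3 -m handwheel '[[[0.046,0,0,0,-7.04],[0.046,0,0,0,-7.04],[0.046,0,0,0,-7.04],[0.046,0,0,0,-7.04],[0.046,0,0,0,-7.04],[0.046,-0.04,0,0,0],[0.046,-0.04,0,0,0],[0.046,0,-0.04,0,0],[0.046,0,-0.04,0,0],[0.046,0,-0.04,0,0],[0.046,0,-0.04,0,0],[0.046,0,-0.04,0,0]]]' 20
python3 -m handwheel '[[[0.046,0,-0.04,0,0],[0.046,0,-0.04,0,0],[0.046,0,-0.04,0,0],[0.046,0,-0.04,0,0],[0.046,0,-0.04,0,0],[0.046,0,-0.04,0,0],[0.046,0,-0.04,0,0],[0.046,0,-0.04,0,0],[0.046,0,-0.04,0,0],[0.046,0,-0.04,0,0],[0.046,0,-0.04,0,0],[0.046,0,-0.04,0,0]]]'
cat >> h.py <<'E'
def where():
    from plant import get_state
    s=get_state();p=np.load("pose.npy");c,k=np.cos(p[2]),np.sin(p[2]);d=s["eef_pos"][:2]-p[:2]
    M=R.from_quat(s["tcp_rot"]).as_matrix()
    print("t",s["time"],"box xy mm",(1000*np.array([c*d[0]+k*d[1],-k*d[0]+c*d[1]])).round(1),"z",(1000*s["eef_pos"][2]).round(1),"yaw err",np.degrees(np.arctan2(M[1,1],M[0,1])-p[2]-np.pi/2).round(2),"F",s["contact_force"].round(1),"open",s["opening"])
E
python3 -c "from h import *;where()"
```

```text
time: 1.6
eef_pos: [0.3537, 0.466, 0.2311]
tcp_rot: [-0.14, 0.99, -0.0, -0.0]
contact_force: [0.2, -1.1, 0.9]
opening: 0.538
finger_force: 0.0
time: 2.6
eef_pos: [0.4865, 0.0045, 0.2319]
tcp_rot: [-0.14, 0.99, -0.0, 0.001]
contact_force: [0.2, -0.1, 0.6]
opening: 0.535
finger_force: 0.0
t 2.6 box xy mm [-2.1 86.5] z 231.9 yaw err -0.08 F [ 0.2 -0.1  0.6] open 0.5345459500039174
```

```bash
python3 -m handwheel '[[[0.046,0,-0.04,0,0],[0.046,0.02,-0.04,0,0],[0.046,0.034,-0.007,0,0],[0.046,0,0,0.04,0],[0.046,0,0,0.04,0],[0.046,0,0,0.04,0],[0.046,0,0,0.025,0],[0.046,0,0,0,0],[0.046,0,0,0,0]]]'
python3 - <<'E'
from h import *
where()
a=viewer.read_camera("scene")[170:270,290:400];b=viewer.read_camera("top")[195:285,290:400]
a=cv2.resize(a,(440,400),interpolation=cv2.INTER_CUBIC);b=cv2.resize(b,(352,288),interpolation=cv2.INTER_CUBIC)
o=np.zeros((400,792,3),np.uint8);o[:,:440]=a;o[:288,440:]=b;cv2.imwrite("pics/pre.png",o)
E
```

```text
time: 3.35
eef_pos: [0.4582, -0.0888, 0.0856]
tcp_rot: [-0.14, 0.99, 0.001, -0.001]
contact_force: [0.6, 0.1, -0.8]
opening: 0.537
finger_force: 0.0
t 3.35 box xy mm [-55.1   4.8] z 85.6 yaw err -0.07 F [ 0.6  0.1 -0.8] open 0.5372616228820147
```

View pics/pre.png

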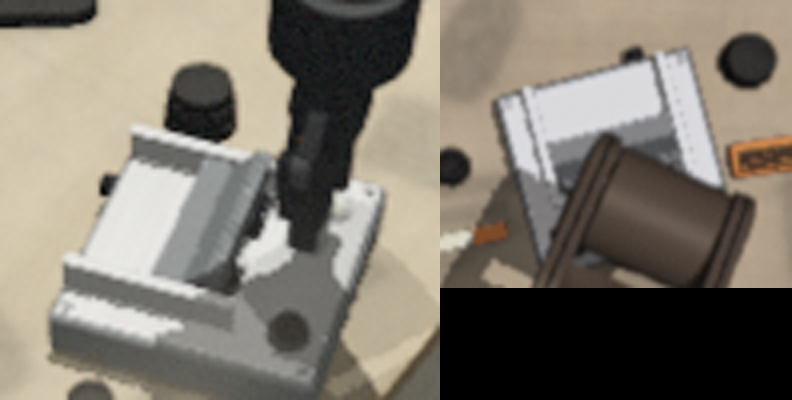

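The scene crop shows the fingers in front of the cover bar, tip near (305,245), clear of the stop button at (290,330). I lower, centre, and start pushing.

```bash
python3 -m handwheel '[[[0.046,0,-0.005,0.02,0],[0.046,0,0,0.01,0],[0.046,0,0,0,0],[0.046,-0.008,0,0,0],[0.046,-0.008,0,0,0],[0.046,-0.008,0,0,0],[0.046,-0.008,0,0,0],[0.046,-0.008,0,0,0],[0.046,-0.008,0,0,0]]]'
python3 -c "from h import *;where()"
```

```text
time: 4.2
eef_pos: [0.5076, -0.0804, 0.0567]
tcp_rot: [-0.14, 0.99, -0.0, 0.0]
contact_force: [-2.1, -1.5, 1.3]
opening: 0.539
finger_force: 0.8
t 4.2 box xy mm [-5.4 -0.9] z 56.7 yaw err -0.04 F [-2.1 -1.5  1.3] open 0.5388544028443973
```

```bash
python3 -m handwheel '[[[0.046,-0.008,0,0,0],[0.046,-0.008,0,0,0],[0.046,-0.006,0,0,0],[0.046,-0.003,0,0,0],[0.046,-0.002,0,0,0],[0.046,0,0,0,0]]]'
python3 -c "from h import *;where()"
python3 -m handwheel '[[[0.046,-0.002,0,0,0],[0.046,-0.002,0,0,0],[0.046,0,0,0,0]]]'
python3 -c "from h import *;where()"
```

```text
time: 4.7
eef_pos: [0.5329, -0.0729, 0.0562]
tcp_rot: [-0.14, 0.99, 0.0, 0.0]
contact_force: [0.4, -0.5, -0.6]
opening: 0.536
finger_force: 0.0
t 4.7 box xy mm [21.  -0.8] z 56.2 yaw err -0.06 F [ 0.4 -0.5 -0.6] open 0.5362790348641974
time: 4.95
eef_pos: [0.5355, -0.0721, 0.0561]
tcp_rot: [-0.14, 0.99, 0.0, -0.001]
contact_force: [-4.3, -0.9, 2.4]
opening: 0.537
finger_force: 2.0
t 4.95 box xy mm [23.7 -0.7] z 56.1 yaw err -0.05 F [-4.3 -0.9  2.4] open 0.5369296617566246
```

```bash
python3 -m handwheel '[[[0.046,-0.002,0,0,0],[0.046,0,0,0,0]]]'
python3 -c "from h import *;where()"
python3 -m handwheel '[[[0.046,-0.002,0,0,0],[0.046,0,0,0,0]]]'
python3 -c "from h import *;where()"
```

```text
time: 5.12
eef_pos: [0.5355, -0.0721, 0.0561]
tcp_rot: [-0.14, 0.99, 0.0, -0.004]
contact_force: [-10.1, -3.7, 6.2]
opening: 0.539
finger_force: 5.5
t 5.1167 box xy mm [23.7 -0.7] z 56.1 yaw err 0.0 F [-10.1  -3.7   6.2] open 0.5392695618993075
time: 5.28
eef_pos: [0.5356, -0.072, 0.0561]
tcp_rot: [-0.141, 0.99, 0.0, -0.007]
contact_force: [-16.4, -6.3, 11.7]
opening: 0.538
finger_force: 8.8
t 5.2833 box xy mm [23.8 -0.7] z 56.1 yaw err 0.04 F [-16.4  -6.3  11.7] open 0.5384241065913034
```

The cover is hard against its stop: x stalls at 23.7 mm (24 expected) with the force rising. I back off to the key centre and look.

```bash
python3 -m handwheel '[[[0.046,0.015,0,0,0],[0.046,0.0145,0,0,0],[0.046,0,0,0,0],[0.046,0,0,0,0]]]'
python3 - <<'E'
from h import *
where()
a=viewer.read_camera("scene")[170:270,290:400]
cv2.imwrite("pics/back.png",cv2.resize(a,(660,600),interpolation=cv2.INTER_CUBIC))
E
```

```text
time: 5.62
eef_pos: [0.512, -0.0791, 0.0564]
tcp_rot: [-0.139, 0.99, -0.0, 0.001]
contact_force: [-0.3, -0.8, -0.0]
opening: 0.537
finger_force: 0.0
t 5.6167 box xy mm [-0.8 -0.9] z 56.4 yaw err -0.13 F [-0.3 -0.8 -0. ] open 0.5371381459368052
```

View pics/back.png

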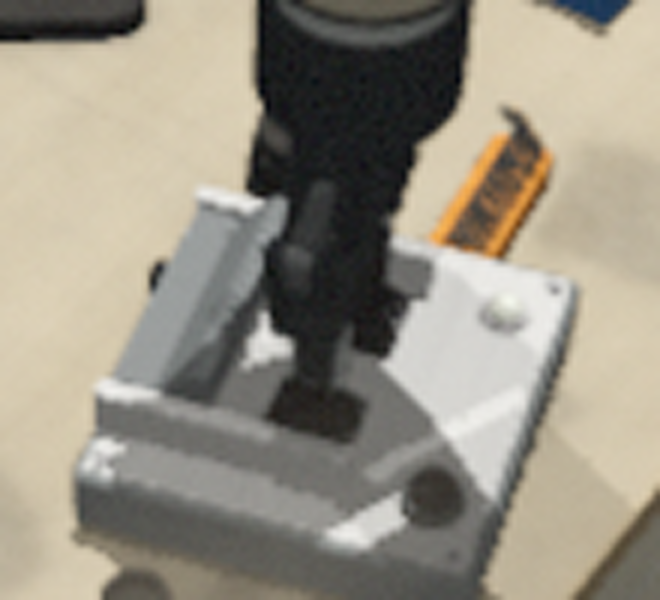

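The cover is fully back, both dark keys are bare, and the left fingertip is over the left key (315,400). I press down in small steps.

```bash
python3 -m handwheel '[[[0.046,0,0,0.006,0],[0.046,0,0,0.004,0],[0.046,0,0,0.002,0],[0.046,0,0,0,0]]]'
python3 -c "from h import *;where()"
python3 -m handwheel '[[[0.046,0,0,0.002,0],[0.046,0,0,0.002,0],[0.046,0,0,0,0]]]'
python3 -c "from h import *;where()"
```

```text
time: 6.0
eef_pos: [0.5122, -0.0789, 0.0439]
tcp_rot: [-0.14, 0.99, 0.0, -0.0]
contact_force: [-0.7, -0.2, 2.0]
opening: 0.537
finger_force: 1.2
t 6.0 box xy mm [-0.6 -0.7] z 43.9 yaw err -0.06 F [-0.7 -0.2  2. ] open 0.5369209568394081
time: 6.25
eef_pos: [0.5122, -0.0789, 0.0406]
tcp_rot: [-0.14, 0.99, 0.0, 0.0]
contact_force: [-0.5, 1.3, 6.0]
opening: 0.537
finger_force: 2.8
t 6.25 box xy mm [-0.5 -0.8] z 40.6 yaw err -0.07 F [-0.5  1.3  6. ] open 0.5368887272115517
```

```bash
python3 -m handwheel '[[[0.046,0,0,0.002,0],[0.046,0,0,0.002,0],[0.046,0,0,0,0]]]'
python3 -c "from h import *;where()"
python3 -m handwheel '[[[0.046,0,0,0.002,0],[0.046,0,0,0,0]]]'
python3 -c "from h import *;where()"
```

```text
time: 6.5
eef_pos: [0.5123, -0.0789, 0.0385]
tcp_rot: [-0.14, 0.99, 0.0, -0.001]
contact_force: [-4.5, 2.9, 15.6]
opening: 0.537
finger_force: 7.9
t 6.5 box xy mm [-0.5 -0.8] z 38.5 yaw err -0.05 F [-4.5  2.9 15.6] open 0.537269338785192
time: 6.67
eef_pos: [0.5124, -0.079, 0.0384]
tcp_rot: [-0.14, 0.99, 0.001, -0.001]
contact_force: [-11.0, 4.5, 26.8]
opening: 0.54
finger_force: 13.5
t 6.6667 box xy mm [-0.4 -0.9] z 38.4 yaw err -0.04 F [-11.    4.5  26.8] open 0.5401369570746739
```

Both keys are bottomed: z stalls at 38.4 mm, and 27 N total splits evenly at 13.5 N per pad. I hold for 4 s.

```bash
python3 -m handwheel '[[[0.046,0,0,0,0],[0.046,0,0,0,0],[0.046,0,0,0,0],[0.046,0,0,0,0],[0.046,0,0,0,0],[0.046,0,0,0,0],[0.046,0,0,0,0],[0.046,0,0,0,0],[0.046,0,0,0,0],[0.046,0,0,0,0],[0.046,0,0,0,0],[0.046,0,0,0,0]]]'
python3 -m handwheel '[[[0.046,0,0,0,0],[0.046,0,0,0,0],[0.046,0,0,0,0],[0.046,0,0,0,0],[0.046,0,0,0,0],[0.046,0,0,0,0],[0.046,0,0,0,0],[0.046,0,0,0,0],[0.046,0,0,0,0],[0.046,0,0,0,0],[0.046,0,0,0,0],[0.046,0,0,0,0]]]' >/dev/null
python3 -m handwheel '[[[0.046,0,0,0,0],[0.046,0,0,0,0],[0.046,0,0,0,0],[0.046,0,0,0,0],[0.046,0,0,0,0],[0.046,0,0,0,0],[0.046,0,0,0,0],[0.046,0,0,0,0],[0.046,0,0,0,0],[0.046,0,0,0,0],[0.046,0,0,0,0],[0.046,0,0,0,0]]]' >/dev/null
python3 -m handwheel '[[[0.046,0,0,0,0],[0.046,0,0,0,0],[0.046,0,0,0,0],[0.046,0,0,0,0],[0.046,0,0,0,0],[0.046,0,0,0,0],[0.046,0,0,0,0],[0.046,0,0,0,0],[0.046,0,0,0,0],[0.046,0,0,0,0],[0.046,0,0,0,0],[0.046,0,0,0,0]]]'
python3 - <<'E'
from h import *
a=viewer.read_camera("scene")[170:270,290:400]
cv2.imwrite("pics/hold.png",cv2.resize(a,(660,600),interpolation=cv2.INTER_CUBIC))
E
```

```text
time: 7.67
eef_pos: [0.5123, -0.0789, 0.0384]
tcp_rot: [-0.14, 0.99, 0.0, -0.001]
contact_force: [-10.3, 4.4, 27.2]
opening: 0.541
finger_force: 13.1
time: 10.67
eef_pos: [0.5123, -0.0789, 0.0383]
tcp_rot: [-0.14, 0.99, 0.001, -0.001]
contact_force: [-11.3, 4.8, 26.0]
opening: 0.54
finger_force: 13.1
```

View pics/hold.png

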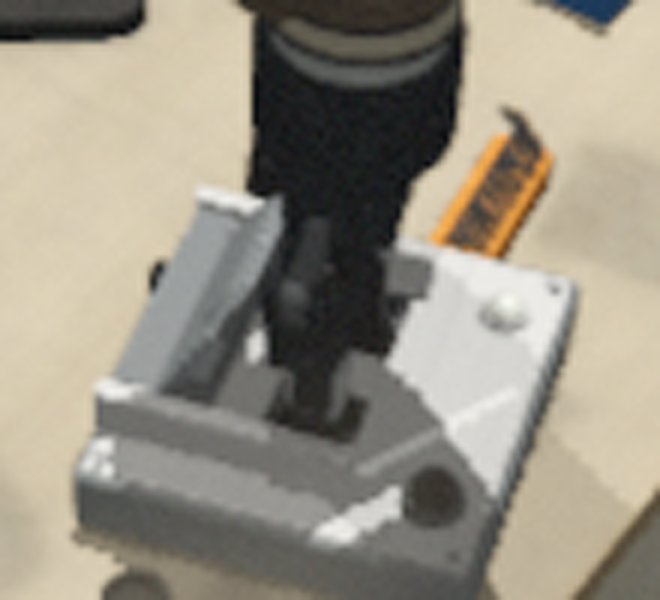

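Both keys are held down in the frame and the cover is still back. The lamp at (503,312) still looks white. I release straight up and look again.

```bash
python3 -m handwheel '[[[0.046,0,0,-0.006,0],[0.046,0,0,-0.02,0],[0.046,0,0,-0.04,0],[0.046,0,0,-0.04,0],[0.046,0,0,-0.04,0],[0.046,0,0.04,-0.03,0],[0.046,0,0.04,0,0],[0.046,0,0.04,0,0],[0.046,0,0.04,0,0],[0.046,0,0.04,0,0],[0.046,0,0,0,0],[0.046,0,0,0,0]]]'
python3 - <<'E'
from h import *
where()
s=viewer.read_camera("scene");t=viewer.read_camera("top")
a=cv2.resize(s[180:290,280:400],(436,400),interpolation=cv2.INTER_CUBIC);b=cv2.resize(t[195:285,275:415],(364,234),interpolation=cv2.INTER_CUBIC)
o=np.zeros((400,800,3),np.uint8);o[:,:436]=a;o[:234,436:]=b;cv2.imwrite("pics/end.png",o)
u=proj("scene",box2w(np.load("pose.npy"),(-.055,-.052,.046)))[0].astype(int);print(u,s[u[1]-3:u[1]+4,u[0]-3:u[0]+4].reshape(-1,3).mean(0),cv2.imread("pics/scene0.png")[u[1]-3:u[1]+4,u[0]-3:u[0]+4].reshape(-1,3).mean(0))
E
```

```text
time: 11.72
eef_pos: [0.4574, 0.1083, 0.2048]
tcp_rot: [-0.142, 0.99, -0.0, -0.0]
contact_force: [0.3, -1.0, -0.2]
opening: 0.539
finger_force: 0.0
t 11.7167 box xy mm [ -1.1 194.3] z 204.8 yaw err 0.19 F [ 0.3 -1.  -0.2] open 0.5386701887473092
[374 219] [215.75510204 222.67346939 222.59183673] [198.16326531 204.97959184 204.87755102]
```

View pics/end.png

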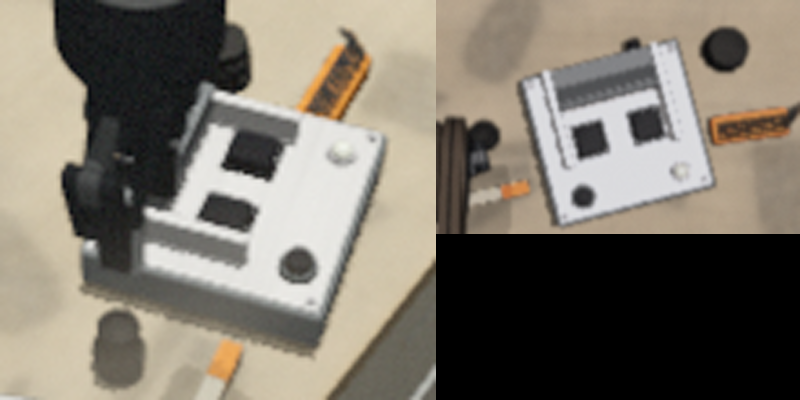

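The cover is fully back, both keys are up and bare, the neighbours are unmoved and the robot is clear. One quick numeric check on the lamp before handing in.

Run:
```python
from h import *
for c in("scene","top"):
    s=viewer.read_camera(c);o=cv2.imread(f"pics/{c}0.png")
    for n,b in(("lamp",(-.055,-.052,.05)),("panel",(-.055,0,.035))):
        u=proj(c,box2w(np.load("pose.npy"),b))[0].round().astype(int)
        for i in(o,s): w=i[u[1]-4:u[1]+5,u[0]-4:u[0]+5].reshape(-1,3).astype(int);print(c,n,w.mean(0).round(),w.max(0),w.min(0),"sat",np.ptp(w,axis=1).max())
```

```text
scene lamp [195. 200. 200.] [219 226 223] [140 147 147] sat 13
scene lamp [212. 218. 218.] [236 244 241] [155 163 163] sat 14
scene panel [210. 214. 215.] [212 216 217] [208 211 213] sat 7
scene panel [227. 231. 232.] [230 233 235] [225 229 230] sat 6
top lamp [191. 190. 191.] [214 210 209] [135 136 138] sat 9
top lamp [200. 199. 200.] [222 219 219] [141 143 145] sat 10
top panel [213. 209. 208.] [214 210 210] [212 207 207] sat 6
top panel [221. 219. 218.] [222 219 219] [221 218 218] sat 4
```

The lamp changed only with overall exposure, and the task doesn't say it should light. The press evidence is clear: 6 mm of travel, a hard stop, even load on both pads, and a 4 s hold. I hand it in.

```bash
python3 -c "from plant import sign_off;print(sign_off())"
```

```text
the job is handed in; nothing more can be done
None
```

I pushed the cover back to its stop, held both keys fully down together for about 4 s, released them and handed the job in; the stop button and other items looked untouched, but the lamp showed no visible change, so the reset itself isn't confirmed.

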